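Slide the lid home on a storage keeper and snap its locking clip shut

TASK

Close the grey storage keeper that stands in the shallow steel tray, so that the jars in it stay dry: put the wooden lid into the channel on its top, slide it to the left under the end lip until it is fully home against the stop, and then tip the steel clip at the front over its snap point, so that it springs up against the box and its hook drops into the pocket of the lid and holds it down. Feel your way and push gently, never harder than about 20 newtons on the keeper and its clip, or with the lid against them; leave the tin, the beaker and the mug where they stand, and let go of everything at the end.

Things in the scene. Friction and masses are not known exactly. Their poses are not given: they have to be found in the camera images.
- tray: Fixed steel tray, 124 mm along its x (+x back, -x front), 188 mm along y (+y left end), rim 11 mm high; origin: centre of underside. In it, axes parallel, stands the grey keeper (open box 120 x 160 mm, lip top at z = 88 mm, two jars inside) on gripping feet, its centre at x = 0, y = s: s is not measured and differs each time, -12 to 12 mm. It stays put under 20 N.
- lid_place (a point): Point on the tray (x 0, y 0, z 75 mm): if s were 0, the lid's origin is here when home; truly it is s further in y. The lid lies in the keeper's channel (x -54.5 to 54.5 mm; front and back walls up to z = 85 mm, right end open above z = 73) on a black rubber seal: top z = 75 mm at the lip end, 2.5 mm higher at the right end until about 3 N press it down.
- lip_place (a point): Tray frame x 0, y 65, z 84 mm: lower edge of the fixed lip at the keeper's left end for s = 0. The lip spans y 65+s to 80+s mm over the full width, top z = 88 mm; under it the lid's tongue meets the stop (face at y 74+s mm). Lower the lid in level, its origin 28 mm short of lid_place (toward -y), then slide it +y until the stop is felt; sliding drags with 1 to 3 N.
- lid: Loose wooden lid, 0.16 to 0.26 kg, on the worktop left or right of the tray, grip up, its axes turned less than 0.7 rad from the tray's. Origin on the underside below the middle of the grip, z up. Plate x -52 to 52, y -78 to 74 mm, 9 mm thick; its +y end (y 62 to 74) is a 5 mm thick tongue that goes under the lip.
- lid_grip (a point): Middle of the grip bar on the lid, 20 mm above the lid's origin. The bar is 70 mm long along the lid's x, 20 mm wide along its y, and stands from 9 to 30 mm above the underside; pinch it along y.
- lid_pocket (a point): Middle of the floor of the pocket in the lid's front (-x) edge: 26.5 mm wide in y (lid frame -53 to -26.5), 16 mm deep in x, floor 5 mm above the underside. The clip's hook, 24 mm wide, enters it only if the lid is within 1.5 mm of home; else it lands on top of the lid and the clip stays at about 0.5 rad.
- clip (a joint): Angle of the steel clip on the keeper's front. 0 = open stop: the flap leans 0.65 rad out from vertical, to the front; 0.65 = closed stop: upright, hook in the lid. An over-centre spring holds it at either stop: below 0.33 it pushes back to 0, above it springs on to 0.65 by itself. Tipping takes 0.22 N m at first (about 4 N at the tab, square to the flap), falling to nothing at the snap point.
- clip_place (a point): Middle of the top edge of the open clip's thumb tab for s = 0: tray frame x -109, y -40, z 104.5 mm (truly y -40+s); closed x -69, z 118 mm. Pivot along y at x -69, z 51 mm; flap 36 mm wide, reach 67 mm. Push the edge from the front with closed fingers pointing down, best up and in along its arc (a level push drags and needs more force); it runs away when it snaps.
- tea_tin: Red tea tin, 62 x 107 x 90 mm, on the other side of the tray than the lid. Bystander; origin at the centre of its underside.
- beaker: Small white beaker, 49 mm wide, 62 mm high, behind the tray. Bystander; origin at the centre of its underside.
- mug: Black mug, 101 x 134 x 72 mm, behind the tray to the left. Bystander; origin at its underside.

How it is judged:
By the outcome, as a careful person would: the job done as asked, in the order asked, and still so for the second after the job is handed in, with the robot touching nothing.
It also fails if it takes over 70 s, if anything falls off the work surface, if the arm or the gripper's body presses on something with over 40 N, if the wrist force passes 120 N, or if a joint passes its speed limit or range.

ROBOT

A 6-joint arm with a two-finger parallel gripper is mounted at the origin on a cart in front of the work surface, level with it; the furniture and walls round the work are solid. World frame = base frame: x ahead of the robot, y to its left, z up, the work surface at z = 0. Lengths are in mm, angles in rad, forces in N, time in s.
With the tool pointing down it reaches from about 350 to 775 mm from the base axis. Payload 7.3 kg.
Tool frame: the origin (TCP) lies between the finger pads; the fingertips stand 11 mm ahead of it and the grasp point (between the pads) lies 8 mm behind it (ctrl.finger_overhang is the distance from the TCP to the fingertips, in mm); z points along the fingers, y is the line along which they close (so a half turn about z gives the same grasp; the last joint's range is limited). The gripper opens to 92 mm and grips with 3 to 60 N. Pads are 19 mm wide; open, the fingers measure 130 mm over their backs; the gripper's body (75 mm by 190 mm) begins 47 mm behind the grasp point.
Start: joints at [1.089, 0.342, 1.524, -0, 1.275, -0.146], TCP at [172.986, 495.701, 237.741] pointing down, gripper open.
Joint ranges: [-2.53, 2.53], [-0.77, 2.02], [0.04, 2.7], [-1, 4.14], [0.28, 2.66], [-3.11, 3.11]. Speed limits (rad/s): [2.57, 2.57, 3.14, 3.14, 3.14, 3.14].

INTERFACE

Orientations are given as a rotation vector (axis times angle).
In Python, from station import monitor, vision, workorder, ctrl gives the robot as it stands.
- The arm moves only by the shell command python3 -m inch 'ROWS' [OPENING] [FORCE]. ROWS is JSON, a list of rows, each an object with "delta_pos": the shift along the world's x, y, z in cm, a list of three; "yaw": the turn about the world's z in degrees. A call has 1 to 5 rows; each row shifts and turns the commanded pose from where the row before left it; what a row does not reach is not made up. A row lasts 1/12 s, in which the tool goes at most 41.7 mm and 7.16 degrees, less where a joint would pass 70% of its speed; a pose out of reach is approached as far as the arm can. A call is refused whole if a number of a shift passes 4.17 or a number of a turn 7.16, either way. A call with a gripper value outside its range is refused whole. OPENING is the opening, from -1 (shut) to 1 (fully open), set as the call begins (- or left out, the last holds). The fingers move at their own pace and stop on an object; FORCE is the grip in N (left out, the last holds). Time passes only in rows, so rows that do not move let the fingers close. It gives the time, the measured TCP pose, the force, the opening and the grip force at its end, in the units of the state.
- monitor.get_state(): the state, without advancing time (a new reading comes with each control period).
- vision.grab_frame(name): name is "scene" or "top"; returns (picture, depth): 384x512x3 uint8, blue, green, red; 384x512 float32, mm along the optical axis (not along the pixel's ray), 0 where there is no reading.
- vision.camera_model(name): a dict with "vertical_fov" (degrees; the focal length in pixels is half the picture's height over the tangent of half this angle, whatever the lens; pixels are square), "cx", "cy" (the principal point, pixels), "rvec" (rotation vector, rad) and "tvec" (3), from world to camera coordinates, as OpenCV has them. Camera axes: x right, y down, z forward; pixel columns grow to the right and rows downward; lengths in mm; the calibration is good to about 2 mm. A picture is of the moment at which its call begins. camera_model takes no time and is no camera call.
- workorder.close_job(): hands the job in; it is judged then, once.
The state is a dict: "time": time; "qpos": joint angles; "dq": joint speeds; "joint_efforts": joint torques, N m; "eef_pos": TCP position; "tool_rot": TCP orientation; "wrist_force": force on the tool from outside, world axes, zero at the start; "torque": the same for the moment, N m; "width": finger opening in mm; "gripper_force": force on a finger pad.
Only numpy, scipy, OpenCV 4.12 (cv2) and the standard library are available. Lean on these libraries where they do the work, as an engineer would, in place of code of your own. Each camera call takes 0.05 s, during which the arm holds its last target. There are 200 camera calls.

## Working session

There is one attempt and no reset: what is moved stays moved. The work goes in short steps, Python scripts to look and compute and a shell command to move; the robot and the scene stay as the last step left them, time stands still between calls to the robot, and variables do not carry over. Pictures are saved under pics/ and viewed, at most 10 in all, crops included, and the job is handed in when it is done.

```bash
mkdir -p pics
cat > h.py <<'E'
from station import monitor, vision, workorder, ctrl
import numpy as np, cv2
def cam(n):
    m=vision.camera_model(n); R=cv2.Rodrigues(np.array(m["rvec"],float))[0]; t=np.array(m["tvec"],float).ravel()
    f=192/np.tan(np.radians(m["vertical_fov"])/2); return R,t,f,m["cx"],m["cy"],m
def cloud(d,c):
    R,t,f,cx,cy,_=c; v,u=np.mgrid[:d.shape[0],:d.shape[1]]
    P=np.stack([(u-cx)/f*d,(v-cy)/f*d,d],-1); W=(P-t)@R; W[d==0]=np.nan; return W
def proj(p,c):
    R,t,f,cx,cy,_=c; q=np.atleast_2d(p)@R.T+t; return np.c_[q[:,0]/q[:,2]*f+cx,q[:,1]/q[:,2]*f+cy]
def ray(uv,c,z):
    R,t,f,cx,cy,_=c; d=R.T@np.array([(uv[0]-cx)/f,(uv[1]-cy)/f,1]); o=-R.T@t; return o+d*(z-o[2])/d[2]
E
python3 - <<'E'
from h import *
for n in("scene","top"):
    p,d=vision.grab_frame(n); np.savez(f"{n}0.npz",p=p,d=d); cv2.imwrite(f"pics/{n}0.png",p); c=cam(n); print(n,c[5],"centre",-c[0].T@c[1], (d>0).mean())
s=monitor.get_state(); print(s)
E
```

```text
scene {'vertical_fov': 45.83360807143093, 'cx': 254.58373785956556, 'cy': 196.45498956179767, 'rvec': array([ 2.28178738, -0.65237464,  0.24115958]), 'tvec': array([-493.73140916,  309.07994652, 1083.49193103])} centre [ 155.14574407 -731.8196134   976.53762543] 0.9961344401041666
top {'vertical_fov': 53.65188449094061, 'cx': 258.4823242309404, 'cy': 188.21396368773327, 'rvec': array([ 2.09546067, -2.15269449,  0.14145018]), 'tvec': array([  28.38221503,  587.88722789, 1154.52269791])} centre [ 394.933653    -18.87321887 1234.10324292] 0.9961090087890625
{'time': 0.1, 'qpos': array([ 1.08897628e+00,  3.42661095e-01,  1.52489894e+00, -4.37269784e-05,
        1.27538270e+00, -1.45993855e-01]), 'dq': array([ 0.00064954, -0.00154098, -0.00120211,  0.00098183,  0.00183052,
       -0.00141401]), 'joint_efforts': array([ 6.81609545e-04, -4.32006204e+01, -2.44692367e+01,  7.18890270e-02,
        5.26478200e-02, -7.67601910e-05]), 'eef_pos': array([172.84487603, 495.37706651, 237.11813454]), 'tool_rot': array([-5.24956293e-01, -3.09703922e+00,  2.03712931e-03]), 'wrist_force': array([-0.27638711,  0.76840383, -0.01839269]), 'torque': array([0.01357777, 0.02213668, 0.0120348 ]), 'gripper_force': 0.0, 'width': 92.08997541244175}
```

```bash
ls -la; python3 -m inch --help 2>&1 | head -20
```

```text
total 2712
drwxr-xr-x  3 agent agent    4096 Nov 28 23:31 .
drwxr-xr-x 23 root  root     4096 Nov 28 23:30 ..
-rw-r--r--  1 agent agent     675 Nov 28 23:31 h.py
drwxr-xr-x  2 agent agent    4096 Nov 28 23:31 pics
-rw-r--r--  1 agent agent 1376746 Nov 28 23:31 scene0.npz
-rw-r--r--  1 agent agent 1376746 Nov 28 23:31 top0.npz
invalid input: not JSON, or not a number
```

View pics/top0.png

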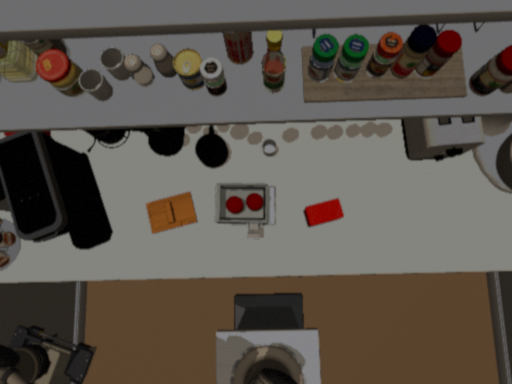

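View pics/scene0.png

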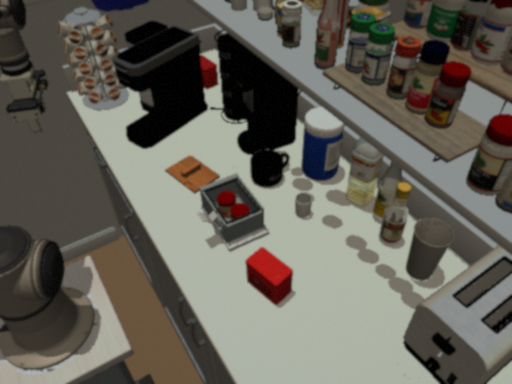

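The top view shows the lid at (172,212), left of the keeper at (243,205). The clip is at (255,230) and the tin at (324,212). The scene view confirms this: lid at (192,173), keeper at (235,208).

```bash
cat > m.py <<'E'
from h import *
for n in("top","scene"):
    z=np.load(n+"0.npz"); p,d=z["p"],z["d"]; c=cam(n); W=cloud(d,c)
    hsv=cv2.cvtColor(p,cv2.COLOR_BGR2HSV)
    roi=(W[...,0]>300)&(W[...,0]<650)&(W[...,1]>-350)&(W[...,1]<420)
    m=(hsv[...,0]>5)&(hsv[...,0]<20)&(hsv[...,1]>130)&roi&(W[...,2]<60)&(W[...,2]>3)
    m=cv2.morphologyEx(m.astype(np.uint8),cv2.MORPH_OPEN,np.ones((2,2)))>0
    L=W[m]; pl=L[L[:,2]<15]; gr=L[(L[:,2]>22)&(L[:,2]<36)]
    print(n,"lid",len(pl),cv2.minAreaRect(pl[:,:2].astype(np.float32)),"z",np.median(pl[:,2]))
    if len(gr)>4: print("grip",len(gr),gr.mean(0),cv2.minAreaRect(gr[:,:2].astype(np.float32)))
    # keeper: high points near centre, excluding colours
    K=W[roi&(hsv[...,1]<60)&(W[...,2]>78)&(W[...,2]<95)&(abs(W[...,1]-30)<130)]
    print("keeper top",len(K),np.percentile(K,[1,50,99],axis=0).round(1),cv2.minAreaRect(K[:,:2].astype(np.float32)))
    T=W[roi&(W[...,2]>8)&(W[...,2]<15)&(abs(W[...,1]-30)<130)&(hsv[...,1]<60)]
    print("rim",len(T),np.percentile(T,[1,50,99],axis=0).round(1),cv2.minAreaRect(T[:,:2].astype(np.float32)))
    tab=W[roi&(W[...,2]>97)&(W[...,2]<112)&(abs(W[...,1]-30)<130)]
    print("tab",len(tab),tab.mean(0) if len(tab) else 0)
    print("work surface z",np.nanmedian(W[roi][:,2]))
E
python3 m.py
python3 - <<'E'
import cv2
p=cv2.imread("pics/top0.png")[170:260,140:350]; a=cv2.resize(p,None,fx=3.5,fy=3.5,interpolation=2)
cv2.imwrite("pics/topc.png",a)
E
```

```text
top lid 1143 ((521.543701171875, 298.87359619140625), (98.82462310791016, 147.32618713378906), 13.351966857910156) z 8.154998989551405
grip 135 [523.44188139 303.06456611  29.14223293] ((523.442626953125, 303.6481018066406), (69.61543273925781, 19.969627380371094), 12.585108757019043)
keeper top 486 [[448.2  -9.2  78.2]
 [527.8  94.6  85.6]
 [602.3 145.6  93.9]] ((522.4266967773438, 67.7593994140625), (159.47195434570312, 154.97833251953125), 86.57530212402344)
rim 650 [[473.9 -35.9   8.1]
 [539.5  68.8  10.7]
 [596.5 140.2  14.5]] ((519.5431518554688, 52.486236572265625), (177.22389221191406, 211.36785888671875), 9.37031364440918)
tab 61 [437.09416802  29.3986861  101.80479367]
work surface z 2.2512936888332735
scene lid 765 ((525.674560546875, 292.4197998046875), (101.49641418457031, 141.3651580810547), 13.759312629699707) z 8.614709214423698
grip 120 [524.69621044 292.05899565  28.07075935] ((508.5659484863281, 199.6009521484375), (251.94760131835938, 64.81202697753906), 80.98332977294922)
keeper top 463 [[450.6 -14.   78.2]
 [525.7  86.   85.3]
 [603.5 144.6  93.4]] ((526.4795532226562, 65.938720703125), (162.38095092773438, 155.54095458984375), 87.0105209350586)
rim 235 [[476.  -41.    8.2]
 [532.6  -8.4  11.1]
 [601.3 142.2  14.8]] ((540.3424682617188, 54.203250885009766), (189.42391967773438, 127.33099365234375), 88.28182220458984)
tab 53 [438.74091728  28.19210896 102.256754  ]
work surface z -0.10763036175166772
```

View pics/topc.png

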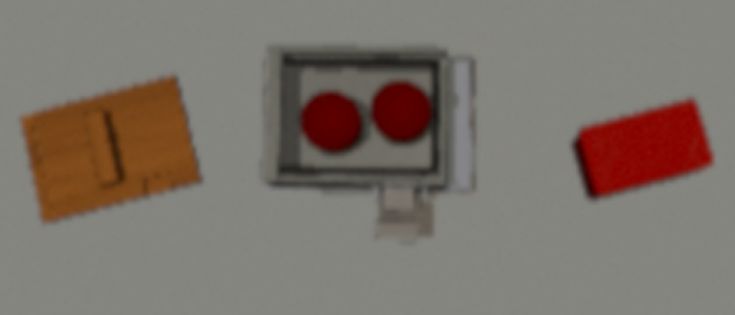

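The crop shows the lid grip at about (105,147) and the pocket mark at (145,185), so lid +y points left. The lip is at (272,115). I'll refine the poses with a silhouette fit in both views.

```bash
cat > fit.py <<'E'
from h import *
from scipy.optimize import minimize
S=8
def box(x0,x1,y0,y1,z0,z1): return np.array([[x,y,z] for x in(x0,x1) for y in(y0,y1) for z in(z0,z1)],float)
def place(P,q):
    a=q[2]; R=np.array([[np.cos(a),-np.sin(a)],[np.sin(a),np.cos(a)]]); Q=P.copy(); Q[:,:2]=P[:,:2]@R.T+q[:2]; return Q
def render(parts,q,c,r):
    x0,y0,w,h=r; im=np.zeros((h*S,w*S),np.uint8)
    for P in parts:
        uv=(proj(place(P,q),c)-[x0-.5,y0-.5])*S
        cv2.fillConvexPoly(im,cv2.convexHull((uv*16).astype(np.int32)),255,shift=4)
    return cv2.resize(im,(w,h),interpolation=cv2.INTER_AREA)/255.
def fit(parts,masks,q0):
    def E(q): return sum((abs(render(parts,q,c,r)-m[r[1]:r[1]+r[3],r[0]:r[0]+r[2]])*ig[r[1]:r[1]+r[3],r[0]:r[0]+r[2]]).sum() for m,c,r,ig in masks)
    sx=np.array([[0,0,0],[6,0,0],[0,6,0],[0,0,.08]])
    q=np.array(q0,float)
    for _ in range(2):
        o=minimize(E,q,method="Nelder-Mead",options=dict(initial_simplex=q+sx,xatol=.05,fatol=.01,maxiter=300)); q=o.x
    return q,o.fun
def rect(P,q,c):
    uv=proj(place(P,q),c); a=uv.min(0).astype(int)-12; b=uv.max(0).astype(int)+12; return (a[0],a[1],b[0]-a[0],b[1]-a[1])
if __name__=="__main__":
    lid=[box(-52,52,-78,62,0,9),box(-52,52,62,74,0,5),box(-35,35,-10,10,9,30)]
    kp=[box(-60,60,-80,80,25,73),box(-60,-54.5,-80,80,25,85),box(54.5,60,-80,80,25,85),box(-60,60,65,80,25,88)]
    ql=(522,299,.23); qk=(524,66,-.05); ML=[];MK=[]
    for n in("top","scene"):
        z=np.load(n+"0.npz"); p,d=z["p"],z["d"]; c=cam(n); W=cloud(d,c); hsv=cv2.cvtColor(p,cv2.COLOR_BGR2HSV)
        m=((hsv[...,0]>5)&(hsv[...,0]<22)&(hsv[...,1]>110)).astype(float)
        ML.append((m,c,rect(np.vstack(lid),ql,c),np.ones_like(m)))
        k=(W[...,2]>25).astype(float); ig=np.ones_like(k)
        u=proj(place(box(-115,-60,-70,-10,45,125),qk),c); a,b=u.min(0).astype(int)-1,u.max(0).astype(int)+2; ig[a[1]:b[1],a[0]:b[0]]=0
        # right-most tray / inside-of-box pixels below z=25 seen through the opening are part of the box
        iu=proj(place(box(-50,50,-72,60,80,80),qk),c); f=np.zeros(k.shape,np.uint8); cv2.fillConvexPoly(f,cv2.convexHull(iu.astype(np.int32)),1); k[f>0]=1
        MK.append((k,c,rect(np.vstack(kp),qk,c),ig))
    for nm,parts,M,q in(("lid",lid,ML,ql),("keeper",kp,MK,qk)):
        for s in([0],[1],[0,1]):
            r,e=fit(parts,[M[i] for i in s],q); print(nm,s,r.round(3),round(e,1))
E
python3 fit.py
```

```text
lid [0] [5.24682e+02 3.04490e+02 2.37000e-01] 96.5
lid [1] [5.26704e+02 3.07857e+02 1.88000e-01] 168.3
lid [0, 1] [5.24631e+02 3.04936e+02 2.32000e-01] 270.4
keeper [0] [ 5.39256e+02  6.58070e+01 -4.20000e-02] 203.1
keeper [1] [ 5.41605e+02  6.56550e+01 -4.30000e-02] 472.7
keeper [0, 1] [ 5.40029e+02  6.56280e+01 -4.10000e-02] 708.0
```

```bash
cat > ov.py <<'E'
from fit import *
import sys
def overlay(p,c,items,r,s):
    x0,y0,w,h=r; im=cv2.resize(p[y0:y0+h,x0:x0+w],None,fx=s,fy=s,interpolation=cv2.INTER_NEAREST)
    for parts,q,col in items:
        for P in parts:
            uv=((proj(place(P,q),c)-[x0-.5,y0-.5])*s).astype(int)
            for i in range(8):
                for j in range(i):
                    if bin(i^j).count("1")==1: cv2.line(im,tuple(map(int,uv[i])),tuple(map(int,uv[j])),col,1)
    return im
lid=[box(-52,52,-78,74,0,9),box(-35,35,-10,10,9,30)]
kp=[box(-60,60,-80,80,6,73),box(-60,60,-80,80,73,85),box(-60,60,65,80,84,88)]
if __name__=="__main__":
    A=[]
    for n,r in(("top",(140,175,140,70)),("scene",(160,145,110,105))):
        z=np.load(n+"0.npz"); A.append(overlay(z["p"],cam(n),[(lid,(524.6,304.9,.235),(255,255,0)),(kp,(540,65.6,-.041),(0,255,0))],r,5 if n=="top" else 4))
    w=max(a.shape[1] for a in A); A=[np.pad(a,((0,0),(0,w-a.shape[1]),(0,0))) for a in A]; im=np.vstack(A); print(im.shape); cv2.imwrite("pics/ov.png",cv2.resize(im,None,fx=.77,fy=.77) if im.shape[0]>600 else im)
E
python3 ov.py
```

```text
(770, 700, 3)
```

View pics/ov.png

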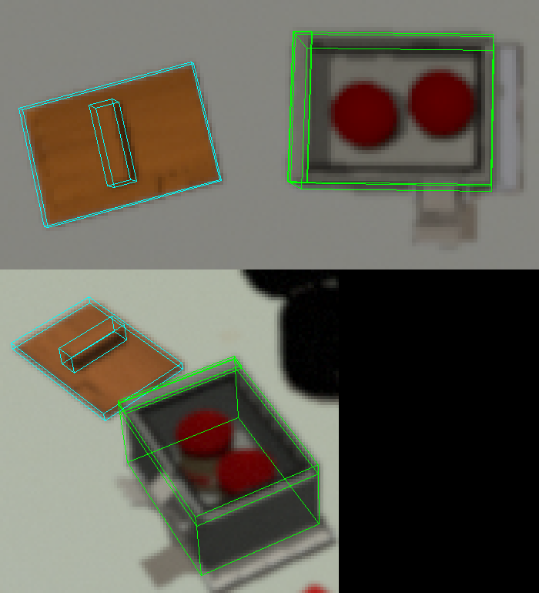

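The lid fits well in both views: (524.6, 304.9), yaw 0.235. The keeper is at about (540, 65.7), yaw -0.042, to within about 2 mm. Next I move above the lid.

```bash
python3 -m inch '[{"delta_pos":[3.5,-1.9,0],"yaw":3.3},{"delta_pos":[3.5,-1.9,0],"yaw":3.3},{"delta_pos":[3.5,-1.9,0],"yaw":3.3},{"delta_pos":[3.5,-1.9,0],"yaw":3.3},{"delta_pos":[3.5,-1.9,0],"yaw":3.3}]' 0.3 10; python3 -m inch '[{"delta_pos":[3.5,-1.9,-1],"yaw":3.2},{"delta_pos":[3.5,-1.9,-2],"yaw":3.2},{"delta_pos":[3.5,-1.9,-3],"yaw":3.2},{"delta_pos":[3.5,-1.9,-3],"yaw":3.3},{"delta_pos":[3.5,-1.9,-3],"yaw":3.3}]'; python3 -m inch '[{"delta_pos":[0,0,0],"yaw":0},{"delta_pos":[0,0,0],"yaw":0}]'
```

```text
time: 0.52
eef_pos: [349.2, 399.5, 237.5]
tool_rot: [-0.07, -3.14, 0.0]
wrist_force: [0.7, 0.9, -0.5]
width: 63.1
gripper_force: 0.0
time: 0.93
eef_pos: [504.7, 315.1, 132.5]
tool_rot: [0.372, -3.119, -0.0]
wrist_force: [0.0, 1.6, 0.2]
width: 59.8
gripper_force: 0.0
time: 1.1
eef_pos: [503.6, 314.6, 131.3]
tool_rot: [0.362, -3.116, 0.002]
wrist_force: [-1.2, -0.0, 0.0]
width: 60.0
gripper_force: 0.0
```

```bash
python3 -m inch '[{"delta_pos":[1,-0.5,-2],"yaw":0},{"delta_pos":[1.1,-0.5,-2],"yaw":0},{"delta_pos":[0,0,-2],"yaw":0},{"delta_pos":[0,0,-2],"yaw":0},{"delta_pos":[0,0,0],"yaw":0}]'; python3 -m inch '[{"delta_pos":[0,0,-1],"yaw":0},{"delta_pos":[0,0,-1],"yaw":0},{"delta_pos":[0,0,-0.4],"yaw":0},{"delta_pos":[0,0,-0.3],"yaw":0},{"delta_pos":[0,0,-0.2],"yaw":0}]';  python3 -m inch '[{"delta_pos":[0,0,0],"yaw":0}]'
```

```text
time: 1.52
eef_pos: [521.7, 306.3, 51.1]
tool_rot: [0.368, -3.114, 0.002]
wrist_force: [-1.6, -0.5, 0.2]
width: 59.8
gripper_force: 0.0
time: 1.93
eef_pos: [524.6, 306.5, 25.0]
tool_rot: [-0.368, 3.119, 0.0]
wrist_force: [-0.5, -0.2, 0.2]
width: 59.7
gripper_force: 0.0
time: 2.02
eef_pos: [524.5, 306.4, 24.9]
tool_rot: [-0.368, 3.12, 0.0]
wrist_force: [0.2, 0.8, 0.4]
width: 59.8
gripper_force: 0.0
```

```bash
python3 -m inch '[{"delta_pos":[0,-0.1,-0.25],"yaw":0},{"delta_pos":[0,0,0],"yaw":0}]'; python3 -m inch '[{"delta_pos":[0,0,0],"yaw":0},{"delta_pos":[0,0,0],"yaw":0},{"delta_pos":[0,0,0],"yaw":0},{"delta_pos":[0,0,0],"yaw":0},{"delta_pos":[0,0,0],"yaw":0}]' -1 25;python3 -m inch '[{"delta_pos":[0,0,0],"yaw":0},{"delta_pos":[0,0,0],"yaw":0},{"delta_pos":[0,0,0],"yaw":0}]' - 35
```

```text
time: 2.18
eef_pos: [524.5, 305.1, 22.3]
tool_rot: [-0.368, 3.12, 0.0]
wrist_force: [-0.0, 0.2, 0.2]
width: 59.5
gripper_force: 0.0
time: 2.6
eef_pos: [524.5, 305.3, 22.4]
tool_rot: [-0.368, 3.12, 0.0]
wrist_force: [0.3, -0.0, -0.7]
width: 30.9
gripper_force: 0.0
time: 2.85
eef_pos: [524.5, 305.2, 22.4]
tool_rot: [0.368, -3.12, 0.0]
wrist_force: [0.5, -0.6, -0.9]
width: 19.9
gripper_force: 35.0
```

```bash
python3 -m inch '[{"delta_pos":[0,0,1],"yaw":0},{"delta_pos":[0,0,2],"yaw":0},{"delta_pos":[0,0,3],"yaw":0},{"delta_pos":[0,0,3],"yaw":0},{"delta_pos":[0,0,3],"yaw":0}]'; python3 -m inch '[{"delta_pos":[0.2,-2.5,2],"yaw":-2},{"delta_pos":[0.2,-2.7,0],"yaw":-2},{"delta_pos":[0.2,-2.7,0],"yaw":-2},{"delta_pos":[0.2,-2.7,0],"yaw":-2},{"delta_pos":[0.2,-2.7,0],"yaw":-2}]'; python3 -m inch '[{"delta_pos":[0.2,-2.7,0],"yaw":-2},{"delta_pos":[0.2,-2.7,0],"yaw":-2},{"delta_pos":[0,-2.7,0],"yaw":-1.8},{"delta_pos":[0,-2.7,0],"yaw":0},{"delta_pos":[0,-2.6,0],"yaw":0}]'; python3 -m inch '[{"delta_pos":[0,0,0],"yaw":0},{"delta_pos":[0,0,0],"yaw":0},{"delta_pos":[0,0,0],"yaw":0}]'
```

```text
time: 3.27
eef_pos: [524.0, 305.2, 143.9]
tool_rot: [0.368, -3.119, 0.0]
wrist_force: [0.7, -0.0, -1.1]
width: 19.7
gripper_force: 35.0
time: 3.68
eef_pos: [534.2, 171.2, 163.1]
tool_rot: [-0.093, 3.14, 0.0]
wrist_force: [0.5, 0.2, -1.7]
width: 19.8
gripper_force: 35.0
time: 4.1
eef_pos: [538.1, 37.0, 162.9]
tool_rot: [0.064, 3.141, 0.0]
wrist_force: [0.7, -0.1, -2.0]
width: 20.0
gripper_force: 35.0
time: 4.35
eef_pos: [538.4, 38.7, 162.7]
tool_rot: [0.065, 3.141, 0.001]
wrist_force: [-0.6, 0.9, -1.8]
width: 19.8
gripper_force: 35.0
```

```bash
cat > m2.py <<'E'
from ov import *
M=[]; A=[]; lz=140.3
L=[box(-52,52,-78,62,lz,lz+9),box(-52,52,62,74,lz,lz+5),box(-35,35,-10,10,lz+9,lz+30)]
q0=(538.4,38.7,-.041)
for n in("top","scene"):
    p,d=vision.grab_frame(n); np.savez(n+"1.npz",p=p,d=d); c=cam(n); W=cloud(d,c); hsv=cv2.cvtColor(p,cv2.COLOR_BGR2HSV)
    m=((hsv[...,0]>5)&(hsv[...,0]<22)&(hsv[...,1]>110)&(W[...,2]>110)); ig=1-cv2.dilate((W[...,2]>lz+20).astype(np.uint8),np.ones((5,5)))
    M.append((m.astype(float),c,rect(np.vstack(L),q0,c),ig.astype(float)))
    P=W[cv2.erode(m.astype(np.uint8),np.ones((3,3)))>0]; P=P[abs(P[:,2]-lz-9)<8]; a=np.linalg.lstsq(np.c_[P[:,0]-538,P[:,1]-38,np.ones(len(P))],P[:,2],rcond=None)[0]; print(n,"plane slope x,y,z",a.round(3),len(P))
for s in([0],[1],[0,1]): 
    q,e=fit(L,[M[i] for i in s],q0); print(s,q.round(3),round(e,1))
for n,r in(("top",(200,150,100,110)),("scene",(160,110,120,130))):
    z=np.load(n+"1.npz"); a=overlay(z["p"],cam(n),[(L,q0,(255,255,0)),(kp,(540,65.6,-.041),(0,255,0))],r,4); A.append(np.pad(a,((0,520-a.shape[0]),(0,0),(0,0))))
im=np.hstack(A)[:,:]; im=cv2.resize(im,None,fx=.9,fy=.9); print(im.shape); cv2.imwrite("pics/hov.png",im)
E
python3 m2.py
```

```text
top plane slope x,y,z [-1.9000e-02 -1.0000e-02  1.4778e+02] 276
scene plane slope x,y,z [9.00000e-03 5.00000e-03 1.48987e+02] 824
[0] [ 5.37926e+02  3.76330e+01 -2.80000e-02] 5.4
[1] [ 5.40597e+02  3.93900e+01 -5.90000e-02] 84.8
[0, 1] [ 5.38161e+02  3.95970e+01 -2.30000e-02] 110.8
(468, 792, 3)
```

View pics/hov.png

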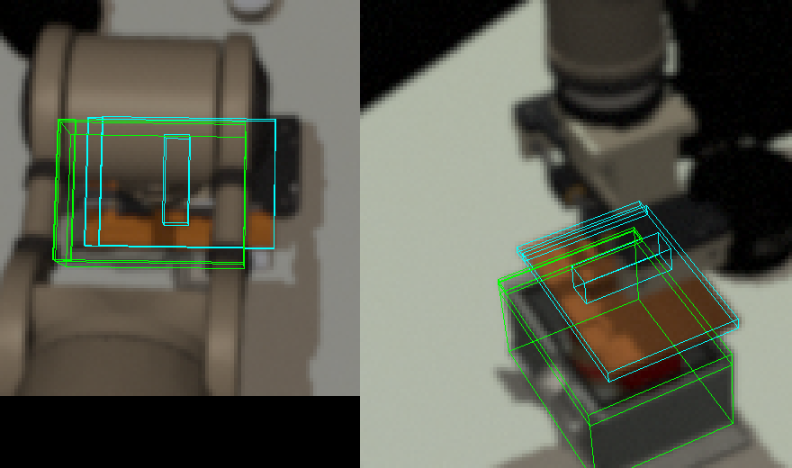

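Lid and keeper agree in both views, with about the same bias per camera, so the lid hovers on line and 27–28 mm short. I lower it now.

```bash
python3 -m inch '[{"delta_pos":[0,-0.05,-1],"yaw":0},{"delta_pos":[0,0,-1.5],"yaw":0},{"delta_pos":[0,0,-1.5],"yaw":0},{"delta_pos":[0,0,-0.8],"yaw":0},{"delta_pos":[0,0,0],"yaw":0}]'; python3 -m inch '[{"delta_pos":[0,0,-0.2],"yaw":0},{"delta_pos":[0,0,-0.1],"yaw":0},{"delta_pos":[0,0,0],"yaw":0}]'; python3 -m inch '[{"delta_pos":[0,0,-0.1],"yaw":0},{"delta_pos":[0,0,-0.1],"yaw":0},{"delta_pos":[0,0,0],"yaw":0}]'
```

```text
time: 4.87
eef_pos: [537.0, 38.5, 112.0]
tool_rot: [-0.063, -3.137, -0.001]
wrist_force: [0.2, 0.1, -1.0]
width: 19.7
gripper_force: 35.0
time: 5.12
eef_pos: [538.8, 37.9, 111.7]
tool_rot: [0.064, 3.14, 0.0]
wrist_force: [0.5, -0.0, -1.6]
width: 19.9
gripper_force: 35.0
time: 5.37
eef_pos: [538.5, 37.8, 109.5]
tool_rot: [0.064, 3.141, 0.0]
wrist_force: [0.2, -0.8, -2.1]
width: 19.8
gripper_force: 35.0
```

```bash
for i in 1; do python3 -m inch '[{"delta_pos":[0,0,-0.1],"yaw":0},{"delta_pos":[0,0,-0.1],"yaw":0},{"delta_pos":[0,0,0],"yaw":0}]'; done;  python3 -m inch '[{"delta_pos":[0,0,-0.1],"yaw":0},{"delta_pos":[0,0,-0.1],"yaw":0},{"delta_pos":[0,0,0],"yaw":0}]'
```

```text
time: 5.62
eef_pos: [538.3, 37.8, 107.1]
tool_rot: [-0.064, -3.141, -0.0]
wrist_force: [-0.3, 0.4, -1.8]
width: 19.7
gripper_force: 35.0
time: 5.87
eef_pos: [538.3, 37.8, 105.1]
tool_rot: [-0.064, -3.14, -0.0]
wrist_force: [0.1, -0.1, -1.8]
width: 19.4
gripper_force: 35.0
```

```bash
python3 -m inch '[{"delta_pos":[0,0,-0.1],"yaw":0},{"delta_pos":[0,0,-0.1],"yaw":0},{"delta_pos":[0,0,0],"yaw":0}]'; python3 -m inch '[{"delta_pos":[0,0,-0.1],"yaw":0},{"delta_pos":[0,0,0],"yaw":0}]'; python3 -m inch '[{"delta_pos":[0,0,-0.1],"yaw":0},{"delta_pos":[0,0,0],"yaw":0}]'; python3 -m inch '[{"delta_pos":[0,0,-0.1],"yaw":0},{"delta_pos":[0,0,0],"yaw":0}]'
```

```text
time: 6.12
eef_pos: [538.3, 37.8, 103.1]
tool_rot: [-0.064, -3.141, -0.0]
wrist_force: [0.4, 0.5, -1.2]
width: 19.8
gripper_force: 35.0
time: 6.28
eef_pos: [538.4, 37.8, 102.2]
tool_rot: [-0.064, -3.141, -0.0]
wrist_force: [0.6, 0.2, -3.1]
width: 19.8
gripper_force: 35.0
time: 6.45
eef_pos: [538.4, 37.8, 101.2]
tool_rot: [-0.064, -3.141, -0.0]
wrist_force: [-0.1, -0.4, -1.5]
width: 19.4
gripper_force: 35.0
time: 6.62
eef_pos: [538.4, 37.8, 100.2]
tool_rot: [-0.064, -3.141, -0.0]
wrist_force: [0.1, -0.3, -1.9]
width: 19.6
gripper_force: 35.0
```

```bash
python3 -m inch '[{"delta_pos":[0,0,-0.1],"yaw":0},{"delta_pos":[0,0,0],"yaw":0}]'; python3 -m inch '[{"delta_pos":[0,0,-0.1],"yaw":0},{"delta_pos":[0,0,0],"yaw":0}]'; python3 -m inch '[{"delta_pos":[0,0,-0.05],"yaw":0},{"delta_pos":[0,0,0],"yaw":0}]'
```

```text
time: 6.78
eef_pos: [538.5, 37.8, 99.3]
tool_rot: [0.064, 3.141, 0.0]
wrist_force: [-0.2, 0.3, -0.3]
width: 19.4
gripper_force: 35.0
time: 6.95
eef_pos: [538.5, 37.8, 98.4]
tool_rot: [0.064, 3.141, 0.0]
wrist_force: [-0.2, 0.5, 0.9]
width: 19.7
gripper_force: 35.0
time: 7.12
eef_pos: [538.6, 37.8, 97.9]
tool_rot: [0.064, 3.141, 0.0]
wrist_force: [-0.0, 0.6, 1.2]
width: 20.1
gripper_force: 35.0
```

```bash
python3 -m inch '[{"delta_pos":[0.01,0.2,0],"yaw":0},{"delta_pos":[0.01,0.2,0],"yaw":0},{"delta_pos":[0.01,0.2,0],"yaw":0},{"delta_pos":[0.01,0.2,0],"yaw":0},{"delta_pos":[0,0,0],"yaw":0}]'; python3 -m inch '[{"delta_pos":[0.01,0.2,0],"yaw":0},{"delta_pos":[0.01,0.2,0],"yaw":0},{"delta_pos":[0.01,0.2,0],"yaw":0},{"delta_pos":[0.01,0.2,0],"yaw":0},{"delta_pos":[0,0,0],"yaw":0}]'
```

```text
time: 7.53
eef_pos: [539.0, 46.2, 97.9]
tool_rot: [0.064, 3.141, 0.0]
wrist_force: [-0.0, 0.3, 1.1]
width: 19.7
gripper_force: 35.0
time: 7.95
eef_pos: [539.3, 54.3, 97.8]
tool_rot: [0.064, 3.141, 0.001]
wrist_force: [-0.4, 0.2, 1.0]
width: 19.5
gripper_force: 35.0
```

```bash
python3 -m inch '[{"delta_pos":[0.01,0.2,0],"yaw":0},{"delta_pos":[0.01,0.2,0],"yaw":0},{"delta_pos":[0,0,0],"yaw":0}]'
```

```text
time: 8.2
eef_pos: [539.5, 58.2, 97.8]
tool_rot: [-0.064, -3.141, -0.0]
wrist_force: [0.0, -0.3, 0.9]
width: 20.1
gripper_force: 35.0
```

```bash
python3 -m inch '[{"delta_pos":[0,0.1,0],"yaw":0},{"delta_pos":[0.01,0.1,0],"yaw":0},{"delta_pos":[0,0.1,0],"yaw":0},{"delta_pos":[0.01,0.1,0],"yaw":0},{"delta_pos":[0,0,0],"yaw":0}]'; python3 -m inch '[{"delta_pos":[0,0.1,0],"yaw":0},{"delta_pos":[0,0.1,0],"yaw":0},{"delta_pos":[0,0,0],"yaw":0}]'
```

```text
time: 8.62
eef_pos: [539.6, 62.0, 97.8]
tool_rot: [-0.064, -3.141, -0.0]
wrist_force: [-0.3, -1.1, 1.5]
width: 20.0
gripper_force: 35.0
time: 8.87
eef_pos: [539.7, 64.0, 97.8]
tool_rot: [0.064, 3.141, 0.0]
wrist_force: [0.4, -1.0, 1.0]
width: 19.5
gripper_force: 35.0
```

```bash
python3 -m inch '[{"delta_pos":[0,0.1,0],"yaw":0},{"delta_pos":[0,0,0],"yaw":0}]'; python3 -m inch '[{"delta_pos":[0,0.06,0],"yaw":0},{"delta_pos":[0,0,0],"yaw":0}]'; python3 -m inch '[{"delta_pos":[0,0.06,0],"yaw":0},{"delta_pos":[0,0,0],"yaw":0}]'
```

```text
time: 9.03
eef_pos: [539.7, 64.9, 97.8]
tool_rot: [0.064, 3.141, 0.0]
wrist_force: [-0.5, -1.1, 0.6]
width: 19.7
gripper_force: 35.0
time: 9.2
eef_pos: [539.7, 65.5, 97.8]
tool_rot: [0.064, 3.141, 0.0]
wrist_force: [-0.0, -0.8, 1.0]
width: 19.4
gripper_force: 35.0
time: 9.37
eef_pos: [539.7, 66.1, 97.8]
tool_rot: [0.064, 3.141, 0.0]
wrist_force: [0.0, -0.9, 0.4]
width: 19.3
gripper_force: 35.0
```

```bash
python3 -m inch '[{"delta_pos":[0,0.06,0],"yaw":0},{"delta_pos":[0,0,0],"yaw":0}]'; python3 -m inch '[{"delta_pos":[0,0.06,0],"yaw":0},{"delta_pos":[0,0,0],"yaw":0}]'; python3 -m inch '[{"delta_pos":[0,0.06,0],"yaw":0},{"delta_pos":[0,0,0],"yaw":0}]'
```

```text
time: 9.53
eef_pos: [539.7, 66.4, 97.9]
tool_rot: [0.064, 3.141, -0.001]
wrist_force: [-1.4, -3.6, 0.6]
width: 19.7
gripper_force: 35.0
time: 9.7
eef_pos: [539.7, 66.4, 97.9]
tool_rot: [-0.064, -3.141, 0.002]
wrist_force: [-0.5, -5.7, 2.1]
width: 19.6
gripper_force: 35.0
time: 9.87
eef_pos: [539.7, 66.5, 98.0]
tool_rot: [-0.064, -3.141, 0.003]
wrist_force: [-0.9, -9.8, 3.4]
width: 19.8
gripper_force: 35.0
```

The stop is felt at y = 66.4, as predicted. I relax, release and lift.

```bash
python3 -m inch '[{"delta_pos":[0,-0.06,0],"yaw":0},{"delta_pos":[0,-0.03,0],"yaw":0}]'; python3 -m inch '[{"delta_pos":[0,0,0],"yaw":0},{"delta_pos":[0,0,0],"yaw":0},{"delta_pos":[0,0,0],"yaw":0},{"delta_pos":[0,0,0],"yaw":0}]' -0.2; python3 -m inch '[{"delta_pos":[0,0,0.5],"yaw":0},{"delta_pos":[0,0,2],"yaw":0},{"delta_pos":[0,0,3],"yaw":0},{"delta_pos":[0,0,3],"yaw":0},{"delta_pos":[0,0,1],"yaw":0}]'
```

```text
time: 10.03
eef_pos: [539.7, 66.4, 97.9]
tool_rot: [-0.064, -3.141, 0.001]
wrist_force: [-0.4, -3.5, 1.6]
width: 20.0
gripper_force: 35.0
time: 10.37
eef_pos: [539.6, 67.4, 97.7]
tool_rot: [-0.064, -3.141, -0.001]
wrist_force: [0.7, 0.4, -0.9]
width: 35.9
gripper_force: 0.0
time: 10.78
eef_pos: [541.4, 67.1, 197.4]
tool_rot: [0.064, 3.134, 0.001]
wrist_force: [0.9, 0.1, 1.8]
width: 36.6
gripper_force: 0.0
```

```bash
python3 -m inch '[{"delta_pos":[-3,-0.7,0],"yaw":0},{"delta_pos":[-3,-0.7,0],"yaw":0},{"delta_pos":[-3,-0.7,0],"yaw":0},{"delta_pos":[-3,-0.7,0],"yaw":0},{"delta_pos":[-2.8,-0.8,0],"yaw":0}]' -1 20;python3 -m inch '[{"delta_pos":[0,0,0],"yaw":0},{"delta_pos":[0,0,0],"yaw":0},{"delta_pos":[0,0,0],"yaw":0}]'
cat > m3.py <<'E'
from ov import *
A=[];M=[];lz=75.5; q0=(539.7,66.4,-.042); ql0=q0
L=[box(-52,52,-78,62,lz,lz+9),box(-35,35,-10,10,lz+9,lz+30)]
clip=[box(-109.5,-109,-58,-22,104,104.5)]
for n,r in(("top",(205,165,80,90)),("scene",(170,120,105,130))):
    p,d=vision.grab_frame(n); np.savez(n+"2.npz",p=p,d=d); c=cam(n); W=cloud(d,c); hsv=cv2.cvtColor(p,cv2.COLOR_BGR2HSV)
    m=((hsv[...,0]>5)&(hsv[...,0]<22)&(hsv[...,1]>110)); P=W[cv2.erode(m.astype(np.uint8),np.ones((3,3)))>0]; P=P[abs(P[:,2]-lz-9)<6]
    print(n,len(P),np.linalg.lstsq(np.c_[P[:,:2]-q0[:2],np.ones(len(P))],P[:,2],rcond=None)[0].round(3))
    a=overlay(p,c,[(L,ql0,(255,255,0)),(kp,q0,(0,255,0)),(clip,q0,(0,0,255))],r,4); A.append(np.pad(a,((0,520-a.shape[0]),(0,0),(0,0))))
cv2.imwrite("pics/%s.png"%__import__("sys").argv[1],np.hstack(A))
E
python3 m3.py home
```

```text
time: 11.2
eef_pos: [389.7, 31.0, 192.6]
tool_rot: [-0.063, -3.14, -0.001]
wrist_force: [0.2, -0.2, 0.0]
width: 7.9
gripper_force: 0.0
time: 11.45
eef_pos: [392.6, 30.9, 193.2]
tool_rot: [0.065, 3.139, 0.0]
wrist_force: [-0.3, 1.2, 0.7]
width: 0.4
gripper_force: 0.0
top 1223 [ 0.0000e+00 -1.4000e-02  8.4422e+01]
scene 1021 [-5.0000e-03 -1.0000e-02  8.4865e+01]
```

View pics/home.png

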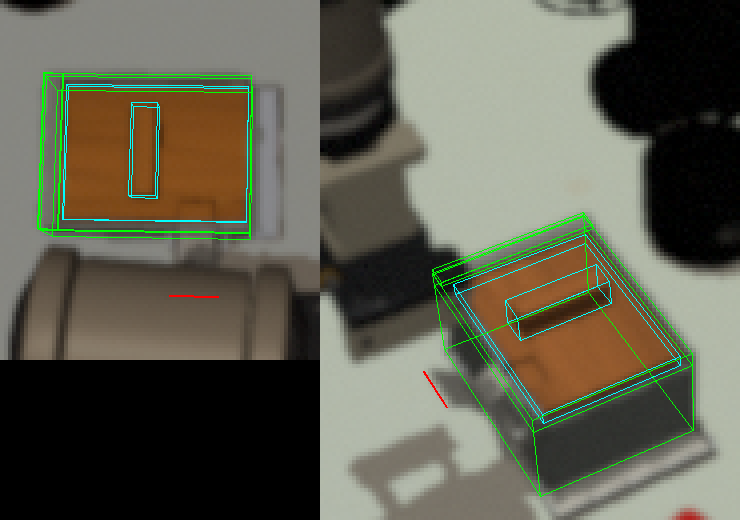

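The lid is home in both views, with the pocket at (197,210) in line with the clip at (200,245), and it sits nearly level. I go down in front of the tab.

```bash
python3 -m inch '[{"delta_pos":[0,0,-2],"yaw":0},{"delta_pos":[0,0,-2],"yaw":0},{"delta_pos":[0,0,-2],"yaw":0},{"delta_pos":[0,0,-1.5],"yaw":0},{"delta_pos":[0,0,-1.1],"yaw":0}]'; python3 -m inch '[{"delta_pos":[0.4,0,0],"yaw":0},{"delta_pos":[0.4,0,0],"yaw":0},{"delta_pos":[0.4,0,0],"yaw":0},{"delta_pos":[0,0,0],"yaw":0},{"delta_pos":[0,0,0],"yaw":0}]'
```

```text
time: 11.97
eef_pos: [391.9, 31.2, 105.2]
tool_rot: [-0.064, -3.139, -0.001]
wrist_force: [0.0, 0.5, 0.4]
width: 0.4
gripper_force: 0.0
time: 12.38
eef_pos: [404.5, 30.9, 107.4]
tool_rot: [0.064, 3.139, -0.0]
wrist_force: [-0.6, -0.7, 0.0]
width: 0.7
gripper_force: 0.0
```

Now I advance in small steps until it touches, expected near x ≈ 419.

```bash
python3 -m inch '[{"delta_pos":[0.2,0,0],"yaw":0},{"delta_pos":[0.2,0,0],"yaw":0},{"delta_pos":[0.2,0,0],"yaw":0},{"delta_pos":[0.2,0,0],"yaw":0},{"delta_pos":[0,0,0],"yaw":0}]'; python3 -m inch '[{"delta_pos":[0.1,0,0],"yaw":0},{"delta_pos":[0.1,0,0],"yaw":0},{"delta_pos":[0,0,0],"yaw":0}]';  python3 -m inch '[{"delta_pos":[0.1,0,0],"yaw":0},{"delta_pos":[0.1,0,0],"yaw":0},{"delta_pos":[0,0,0],"yaw":0}]'
```

```text
time: 12.8
eef_pos: [412.2, 30.8, 107.0]
tool_rot: [0.064, 3.14, 0.0]
wrist_force: [0.4, -0.1, -0.3]
width: 0.4
gripper_force: 0.0
time: 13.05
eef_pos: [413.8, 30.9, 106.8]
tool_rot: [0.064, 3.141, 0.0]
wrist_force: [-0.3, 0.8, 0.4]
width: 0.4
gripper_force: 0.0
time: 13.3
eef_pos: [415.9, 30.9, 106.9]
tool_rot: [0.064, 3.141, 0.0]
wrist_force: [-0.3, 0.1, 0.1]
width: 0.5
gripper_force: 0.0
```

```bash
python3 -m inch '[{"delta_pos":[0.1,0,0],"yaw":0},{"delta_pos":[0.1,0,0],"yaw":0},{"delta_pos":[0,0,0],"yaw":0}]'; python3 -m inch '[{"delta_pos":[0.1,0,0],"yaw":0},{"delta_pos":[0.1,0,0],"yaw":0},{"delta_pos":[0,0,0],"yaw":0}]'
```

```text
time: 13.55
eef_pos: [417.9, 30.9, 106.9]
tool_rot: [0.064, 3.141, 0.0]
wrist_force: [-0.3, -0.1, -0.3]
width: 0.6
gripper_force: 0.0
time: 13.8
eef_pos: [419.3, 30.9, 106.7]
tool_rot: [-0.064, -3.14, -0.0]
wrist_force: [-1.9, -0.4, 0.9]
width: 0.7
gripper_force: 0.5
```

Contact came at x ≈ 419. I push along the arc.

```bash
python3 -m inch '[{"delta_pos":[0.1,0,0.07],"yaw":0},{"delta_pos":[0.1,0,0.07],"yaw":0},{"delta_pos":[0.1,0,0.07],"yaw":0},{"delta_pos":[0,0,0],"yaw":0}]'; python3 -m inch '[{"delta_pos":[0.1,0,0.07],"yaw":0},{"delta_pos":[0.1,0,0.07],"yaw":0},{"delta_pos":[0.1,0,0.06],"yaw":0},{"delta_pos":[0,0,0],"yaw":0}]'
```

```text
time: 14.13
eef_pos: [422.4, 30.9, 108.9]
tool_rot: [-0.064, -3.14, -0.0]
wrist_force: [-3.0, -0.5, 0.2]
width: 0.3
gripper_force: 1.9
time: 14.47
eef_pos: [426.1, 30.8, 111.2]
tool_rot: [0.064, 3.14, -0.0]
wrist_force: [-3.4, -0.7, 2.3]
width: 0.6
gripper_force: 1.7
```

```bash
python3 -m inch '[{"delta_pos":[0.1,0,0.06],"yaw":0},{"delta_pos":[0.1,0,0.06],"yaw":0},{"delta_pos":[0.1,0,0.05],"yaw":0},{"delta_pos":[0,0,0],"yaw":0}]'; python3 -m inch '[{"delta_pos":[0.1,0,0.05],"yaw":0},{"delta_pos":[0.1,0,0.05],"yaw":0},{"delta_pos":[0.1,0,0.05],"yaw":0},{"delta_pos":[0,0,0],"yaw":0}]'; python3 -m inch '[{"delta_pos":[0.1,0,0.04],"yaw":0},{"delta_pos":[0.1,0,0.04],"yaw":0},{"delta_pos":[0.1,0,0.04],"yaw":0},{"delta_pos":[0,0,0],"yaw":0}]'
```

```text
time: 14.8
eef_pos: [429.2, 30.8, 112.9]
tool_rot: [0.064, 3.14, -0.0]
wrist_force: [-2.3, -0.7, 2.2]
width: 0.4
gripper_force: 1.4
time: 15.13
eef_pos: [432.2, 30.9, 114.3]
tool_rot: [0.064, 3.14, 0.0]
wrist_force: [-2.3, -1.0, 0.4]
width: 0.7
gripper_force: 0.8
time: 15.47
eef_pos: [435.2, 31.0, 115.5]
tool_rot: [0.064, 3.14, 0.0]
wrist_force: [-1.3, -0.0, 0.3]
width: 0.5
gripper_force: 0.4
```

```bash
python3 -m inch '[{"delta_pos":[0.1,0,0.04],"yaw":0},{"delta_pos":[0.1,0,0.03],"yaw":0},{"delta_pos":[0.1,0,0.03],"yaw":0},{"delta_pos":[0,0,0],"yaw":0}]'; python3 -m inch '[{"delta_pos":[0.1,0,0.03],"yaw":0},{"delta_pos":[0.1,0,0.03],"yaw":0},{"delta_pos":[0,0,0],"yaw":0}]'; python3 -m inch '[{"delta_pos":[0.1,0,0.03],"yaw":0},{"delta_pos":[0.1,0,0.03],"yaw":0},{"delta_pos":[0,0,0],"yaw":0}]'
```

```text
time: 15.8
eef_pos: [438.1, 30.9, 116.4]
tool_rot: [0.064, 3.14, 0.0]
wrist_force: [0.4, 0.4, 0.3]
width: 0.1
gripper_force: 0.0
time: 16.05
eef_pos: [440.0, 30.9, 117.0]
tool_rot: [0.064, 3.14, 0.0]
wrist_force: [-0.1, 0.7, -0.2]
width: 0.3
gripper_force: 0.0
time: 16.3
eef_pos: [441.9, 30.9, 117.6]
tool_rot: [0.064, 3.14, 0.0]
wrist_force: [-0.1, 0.5, 0.1]
width: 0.6
gripper_force: 0.0
```

It snapped and the force is gone. I retreat sideways and check.

```bash
python3 -m inch '[{"delta_pos":[-1,0,0],"yaw":0},{"delta_pos":[-2,0,0],"yaw":0},{"delta_pos":[-2,0,1],"yaw":0},{"delta_pos":[0,1,3],"yaw":0},{"delta_pos":[0,2,3],"yaw":0}]'; python3 -m inch '[{"delta_pos":[0,3.5,2],"yaw":0},{"delta_pos":[0,4,0],"yaw":0},{"delta_pos":[0,4,0],"yaw":0},{"delta_pos":[0,4,0],"yaw":0},{"delta_pos":[0,4,0],"yaw":0}]'; python3 -m inch '[{"delta_pos":[0,0,0],"yaw":0},{"delta_pos":[0,0,0],"yaw":0},{"delta_pos":[0,0,0],"yaw":0}]'
sed -i 's/^clip=.*/clip=[box(-69.5,-68.5,-58,-22,51,118)]/' m3.py; python3 m3.py closed
```

```text
time: 16.72
eef_pos: [389.8, 60.2, 187.6]
tool_rot: [-0.068, -3.137, 0.001]
wrist_force: [1.8, -0.6, 0.1]
width: 0.6
gripper_force: 0.0
time: 17.13
eef_pos: [391.3, 257.9, 207.9]
tool_rot: [0.064, 3.14, 0.001]
wrist_force: [0.8, -0.8, -0.1]
width: 0.5
gripper_force: 0.0
time: 17.38
eef_pos: [391.3, 255.7, 207.2]
tool_rot: [-0.063, -3.14, 0.001]
wrist_force: [-0.3, 0.1, -0.2]
width: 0.3
gripper_force: 0.0
top 1163 [-0.0000e+00 -2.0000e-03  8.3463e+01]
scene 977 [-6.0000e-03 -2.0000e-03  8.3957e+01]
```

View pics/closed.png

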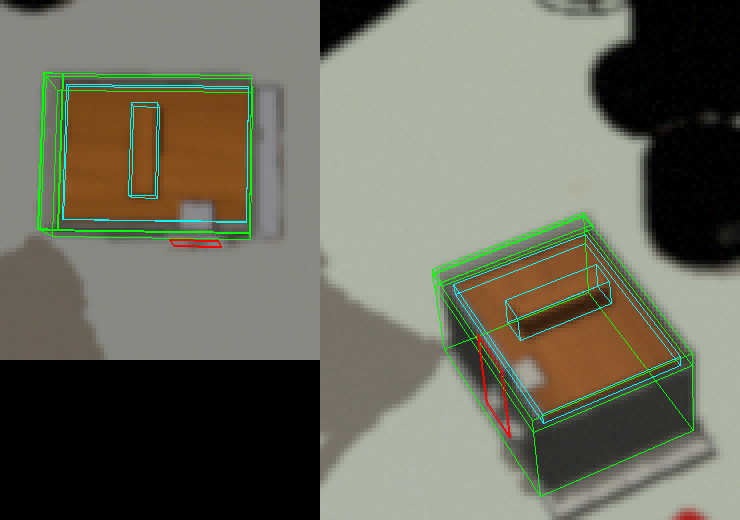

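The hook sits in the pocket at (197,213). The clip is upright, and the lid is pressed level: its slope went from 0.014 to 0.002, with the top at 84 mm. I hand the job in.

```bash
python3 -c "
from station import workorder; print(workorder.close_job())"
```

```text
the job is handed in; nothing more can be done
None
```

The keeper is closed: the lid is home against the stop, the clip snapped upright with its hook in the pocket holding the lid level, the highest push I measured was about 10 N, the gripper is clear of everything, and the job was handed in at about 17 s.

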